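Clear the bench shear and stroke its pedal

TASK

With the scraper block, sweep the three steel offcuts off the bed of the bench shear into its scrap tray (do not touch the offcuts with the gripper), and stand the scraper back upright, fully on its rubber mat. Only then reach in under the pedal's bar guard with the gripper, press the pedal right down to its stop, hold it there for a full second and let it come up again. Leave the carton, the can and the wrench where they are.

Things in the scene. Friction and masses are not known exactly. Their poses are not given: they have to be found in the camera images.
- shear: Grey bench shear, fixed. Origin on the table under the middle of its bed: a flat steel plate, 160 mm (its x) by 200 mm (y), top 50 mm above the table, no rim. The scrap tray adjoins its -y side. Beyond it two posts (x 105, y +/-108 mm, 150 mm high) carry the blade beam (240 mm along y, x 92 to 118 mm, 81 to 126 mm above the table), which comes down 20 mm as the pedal is pressed.
- tray_floor (a point): Middle of the inner floor of the shear's open steel scrap tray, 4 mm above the table, 158 mm to -y of the bed's middle; axes as the shear's. Inside 192 mm (x) by 104 mm (y), walls 4 mm, rim 42 mm above the table (8 mm below the bed's top). It starts 2 mm beyond the bed's -y edge.
- scraper: Loose wooden scraper block with a steel sole, about 300 g, 80 mm high, standing on its mat. Origin at the middle of its underside. Foot 140 mm (its x) by 20 mm (y), 30 mm high; in the middle on top a grip 70 mm (x) by 24 mm (y), from 30 to 80 mm high, to be taken across its y from above.
- mat: Flat black rubber mat, 180 mm (its x) by 130 mm (its y), 4 mm thick, fixed; the scraper starts on it. Origin at the middle of its underside.
- offcut1: Loose flat steel offcut lying on the bed, 62 x 24 x 8 mm (x, y, z), 93 g. Origin at the middle of its underside.
- offcut2: Loose flat steel offcut lying on the bed, 72 x 20 x 8 mm, 90 g. Origin at the middle of its underside.
- offcut3: Loose flat steel offcut lying on the bed, 66 x 28 x 10 mm, 145 g. Origin at the middle of its underside.
- pedal_unit: Guarded foot pedal, fixed. Origin on the table under its middle line. Base plate x -80 to +90 mm, y +/-75 mm, 8 mm thick. One reaches in from its -x side, under the guard (see guard_bar), between side plates with inner faces at y +/-66 mm. The tread lies wholly under the guard, so the closed fingers must come in slanting, tilted about 40 to 45 degrees, tips ahead (+x) and down.
- tread_edge (a point): Middle of the top of the tread's front (-x) edge, moving with it. At rest 48 mm above the table, 4 mm behind (+x of) the guard bar's centre line; at the stop 16 mm lower. The tread is a steel plate 110 mm wide (y) running 90 mm back (+x); at rest it rises 0.1 rad towards this edge, at the stop it falls 0.1 rad. Best pressed 4 to 15 mm behind this edge.
- pedal (a joint): Angle of the tread about its hinge, which lies along the unit's y at x +30 mm, 36 mm above the table (82 mm behind the tread's front edge): 0 up, held by a spring; 0.2 rad at the stop. Pressed near its front edge it starts to give at about 4 N and reaches the stop at about 12 N; it springs back by itself.
- carton: Bystander: cardboard carton 65 x 170 x 50 mm. Origin at the middle of its underside.
- can: Bystander: metal can, 66 mm across, 150 mm high, standing. Origin at the middle of its underside.
- wrench: Bystander: steel wrench 180 mm long lying flat along x on the table (origin at its middle, underside) beyond the mat on the robot's left.
- guard_bar (a point): Middle of the guard's front bar, 8 mm thick, along the pedal unit's y, centre 100 mm above the table and at x -56 mm of the unit. Behind it (+x) five bars, 8 mm thick, 23 mm apart, run back 128 mm at the same height, roofing the tread.
There are look-alikes about, which are no part of the job. Leave any blue look-alike of the pedal_unit alone.

How it is judged:
On the way, in this order (a step that is already met when the one before it is completed fails the run):
1. all three offcuts lie in the scrap tray (x of offcut1 in the frame of tray_floor between -0.1 and 0.1 m and y of offcut1 in the frame of tray_floor between -0.056 and 0.056 m and z of each of offcut1, offcut2, offcut3 in the frame of tray_floor below 0.042 m and x of offcut2 in the frame of tray_floor between -0.1 and 0.1 m and y of offcut2 in the frame of tray_floor between -0.056 and 0.056 m and x of offcut3 in the frame of tray_floor between -0.1 and 0.1 m and y of offcut3 in the frame of tray_floor between -0.056 and 0.056 m), for 0.1 s.
2. the scraper stands upright on its mat, released (horizontal distance between scraper and mat below 0.06 m and z of scraper in the frame of mat below 0.009 m and angle between scraper's own z axis and vertical below 0.1 rad and contact force between the fingers and scraper below 0.2 N), for 0.2 s.
3. the gripper holds the pedal at its stop (0.185 rad or more) for 0.6 s (value of joint pedal above 0.185 rad and contact force between the fingers and pedal_unit above 1 N), for 0.6 s.
At the end, for the whole second after the job is handed in: All three offcuts lie in the scrap tray (origins inside its walls and below 46 mm above the table); the scraper stands upright (within 0.1 rad) on the mat, its origin within 60 mm of the mat's, let go and at rest; the pedal is up again (under 0.03 rad) (all of step 1 and all of step 2 and value of joint pedal below 0.03 rad and linear speed of scraper below 0.02 m/s); the robot touches nothing.
It fails at once if the gripper touches an offcut (over 1 N) (contact force between any of the fingers, the arm and offcut1 above 1 N or contact force between any of the fingers, the arm and offcut2 above 1 N or contact force between any of the fingers, the arm and offcut3 above 1 N).
It fails at once if the pedal is pressed (over 0.06 rad) while an offcut is not yet in the tray (value of joint pedal above 0.06 rad and not (x of offcut1 in the frame of tray_floor between -0.1 and 0.1 m and y of offcut1 in the frame of tray_floor between -0.056 and 0.056 m and z of each of offcut1, offcut2, offcut3 in the frame of tray_floor below 0.042 m and x of offcut2 in the frame of tray_floor between -0.1 and 0.1 m and y of offcut2 in the frame of tray_floor between -0.056 and 0.056 m and x of offcut3 in the frame of tray_floor between -0.1 and 0.1 m and y of offcut3 in the frame of tray_floor between -0.056 and 0.056 m)).
It fails at once if the carton, can or wrench is moved more than 20 mm (distance of any of carton, can, wrench from where it was at the start of the episode above 0.02 m).
It also fails if it takes over 72 s, if anything falls off the work surface, if the arm or the gripper's body presses on something with over 40 N, if the wrist force passes 120 N, or if a joint passes its speed limit or range.

ROBOT

A 6-joint arm with a two-finger parallel gripper is mounted at the origin on the work surface. World frame = base frame: x ahead of the robot, y to its left, z up, the work surface at z = 0. Lengths are in m, angles in rad, forces in N, time in s.
With the tool pointing down it reaches from about 0.225 to 0.875 m from the base axis. Payload 3.4 kg.
Tool frame: the origin (TCP) lies between the finger pads; the fingertips stand tip_extent ahead of it and the grasp point (between the pads) lies 11 mm behind it (tip_extent is the distance from the TCP to the fingertips, in m); z points along the fingers, y is the line along which they close (so a half turn about z gives the same grasp; the last joint's range is limited). The gripper opens to 85 mm and grips with 20 to 120 N. Pads are 22 mm wide; open, the fingers measure 114 mm over their backs; the gripper's body (76 mm by 85 mm) begins 54 mm behind the grasp point. The pads swing forward as they close: fully open they stand 13 mm farther back than shut.
Start: joints at [1.207, 0.276, 1.505, -0, 1.361, -0.121], TCP at [0.138, 0.558, 0.239] pointing down, gripper open.
Joint ranges: [-2.89, 2.89], [-0.75, 2.08], [0.22, 2.7], [-1.18, 4.32], [0.11, 2.71], [-2.7, 2.7]. Speed limits (rad/s): [2.57, 2.57, 3.14, 3.14, 3.14, 3.14].

INTERFACE

Orientations are given as a unit quaternion [x, y, z, w].
In Python, from cell import observe, read_camera, sign_off, tip_extent gives the robot as it stands.
- The arm moves only by the tool play_rows, never from a script. Its argument "commands" is a list of rows, each a list of 5 numbers: the opening, from 0 (shut) to 1 (fully open), then the shift along the tool's x, y, z in units of 30 mm (1.0 is 30 mm), then the turn about the tool's z in units of 0.12 rad (1.0 is 0.12 rad). A call has 1 to 10 rows; each row shifts and turns the commanded pose from where the row before left it, along the tool's axes as they then stand; what a row does not reach is not made up. A row lasts 1/12 s, in which the tool goes at most 41.7 mm and 7.16 degrees, less where a joint would pass 70% of its speed; a pose out of reach is approached as far as the arm can. A call with a number of a shift or a turn outside -1 to 1 is refused whole. A call with a gripper value outside its range is refused whole. The fingers move at their own pace and stop on an object; "grip_force" is the grip in N (left out, the last holds). Time passes only in rows, so rows that do not move let the fingers close. It gives the time, the measured TCP pose, the force, the opening and the grip force at its end, in the units of the state.
- observe(): the state, without advancing time (a new reading comes with each control period).
- read_camera(name): name is "side" or "top"; returns a dict with "frame" (384x512x3 uint8, blue, green, red), "range_z" (384x512 float32, m along the optical axis (not along the pixel's ray), 0 where there is no reading), "vertical_fov" (degrees; the focal length in pixels is half the picture's height over the tangent of half this angle, whatever the lens; pixels are square), "cx", "cy" (the principal point, pixels), "dist_coeffs" ([k1, k2, p1, p2, k3] as OpenCV has them; the pictures are not rectified), "pose" (4x4, takes a point from camera to world coordinates). Camera axes: x right, y up, looking along -z (the intrinsics and any distortion apply to the point x, -y, -z); pixel columns grow to the right and rows downward; lengths in m; the calibration is good to about 2 mm. A picture is of the moment at which its call begins.
- sign_off(): hands the job in; it is judged then, once.
The state is a dict: "time": time; "joint_positions": joint angles; "qvel": joint speeds; "tau": joint torques, N m; "eef_pos": TCP position; "tool_rot": TCP orientation; "force": force on the tool from outside, world axes, zero at the start; "wrist_torque": the same for the moment, N m; "opening": opening from 0.0 (shut) to 1.0 (fully open); "grip_force": force on a finger pad.
Only numpy, scipy, OpenCV 4.12 (cv2) and the standard library are available. Lean on these libraries where they do the work, as an engineer would, in place of code of your own. Each camera call takes 0.05 s, during which the arm holds its last target. There are 200 camera calls.

## Working session

There is one attempt and no reset: what is moved stays moved. The work goes in short steps, Python scripts to look and compute and a tool call to move; the robot and the scene stay as the last step left them, time stands still between calls to the robot, and variables do not carry over. Pictures are saved under pics/ and viewed, at most 10 in all, crops included, and the job is handed in when it is done.

Besides the shell and the picture viewer there is one more tool, called after "Call:" as a command line: name --pt "numbers of a row" for each row, then --argument value for the rest. play_rows: Moves the arm, as the interface text tells. Its arguments: {"type":"object","properties":{"commands":{"type":"array"},"grip_force":{"type":"number"}},"required":["commands"]}

```bash
mkdir -p pics
cat > h.py <<'E'
import numpy as np,cv2
from cell import observe,read_camera,sign_off,tip_extent
def K(c):
    h=c["frame"].shape[0]; f=h/2/np.tan(np.radians(c["vertical_fov"])/2)
    return np.array([[f,0,c["cx"]],[0,f,c["cy"]],[0,0,1.]])
def snap(n,fn=None):
    c=read_camera(n)
    np.savez(f"{n}.npz",**c)
    if fn: cv2.imwrite("pics/"+fn,c["frame"])
    return c
def world(c,uv,z=None):
    "pixels -> world by depth, or on plane z"
    uv=np.array(uv,float).reshape(-1,2)
    n=cv2.undistortPoints(uv.reshape(-1,1,2),K(c),np.array(c["dist_coeffs"])).reshape(-1,2)
    d=np.c_[n[:,0],-n[:,1],-np.ones(len(n))]
    P=c["pose"];R,t=P[:3,:3],P[:3,3]
    if z is None:
        r=c["range_z"][uv[:,1].round().astype(int),uv[:,0].round().astype(int)]
        return (d*r[:,None])@R.T+t
    w=d@R.T; return t+w*((z-t[2])/w[:,2])[:,None]
def load(n): return dict(np.load(f"{n}.npz"))
def project(c,p):
    P=c["pose"];q=(np.atleast_2d(p)-P[:3,3])@P[:3,:3]
    q=q*[1,-1,-1]
    return cv2.projectPoints(q,np.zeros(3),np.zeros(3),K(c),np.array(c["dist_coeffs"]))[0].reshape(-1,2)
E
python3 - <<'E'
from h import *
print(tip_extent if not callable(tip_extent) else tip_extent()); print(observe())
for n in("top","side"):
    c=snap(n); cv2.imwrite(f"pics/{n}0.png",cv2.resize(c["frame"],(768,576),interpolation=cv2.INTER_CUBIC)); print(c["pose"],c["vertical_fov"],c["dist_coeffs"],c["cx"],c["cy"])
E
```

```text
0.008
{'time': 0.0, 'joint_positions': array([ 1.20700674e+00,  2.76598314e-01,  1.50617535e+00, -1.53556731e-05,
        1.36074104e+00, -1.20976779e-01]), 'qvel': array([-0.00066262,  0.00034087,  0.00142927,  0.00039199, -0.00157507,
        0.00044274]), 'tau': array([ 2.43569288e-03, -4.16779697e+01, -2.45802552e+01,  3.39888466e-04,
        1.09830784e-02,  3.29023158e-05]), 'eef_pos': array([0.1380498 , 0.55761541, 0.23842102]), 'tool_rot': array([ 1.21106725e-01,  9.92639027e-01, -9.34733053e-04, -2.23373623e-04]), 'force': array([-0.40687244, -0.02576969,  0.99492985]), 'wrist_torque': array([ 0.00710392,  0.03611699, -0.00980139]), 'grip_force': 0.0, 'opening': 1.0033698703724836}
[[ 2.34034252e-02  9.76299930e-01 -2.15152800e-01  2.20838573e-01]
 [-9.99726099e-01  2.28361741e-02 -5.12221945e-03 -6.37607789e-02]
 [-8.75557085e-05  2.15213746e-01  9.76566964e-01  1.46097823e+00]
 [ 0.00000000e+00  0.00000000e+00  0.00000000e+00  1.00000000e+00]] 46.479193610781444 [-0.10100591  0.          0.          0.          0.        ] 254.73677428179636 202.26159760836504
[[ 0.99971651  0.02010549 -0.01275399  0.49637081]
 [-0.02336495  0.72539128 -0.68794009 -1.11269407]
 [-0.00457974  0.68804306  0.72565541  1.21149651]
 [ 0.          0.          0.          1.        ]] 50.44306468329627 [-0.0395082  0.         0.         0.         0.       ] 255.5338222408128 192.84944210467975
```

View pics/top0.png

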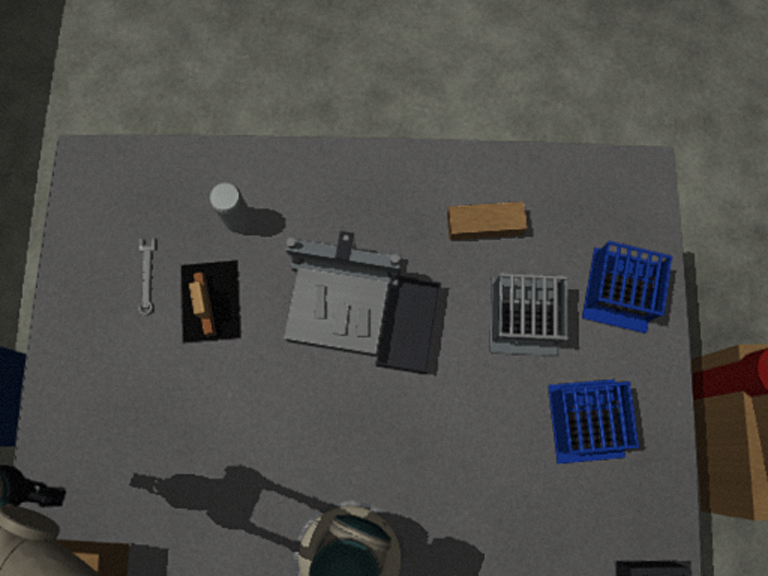

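View pics/side0.png

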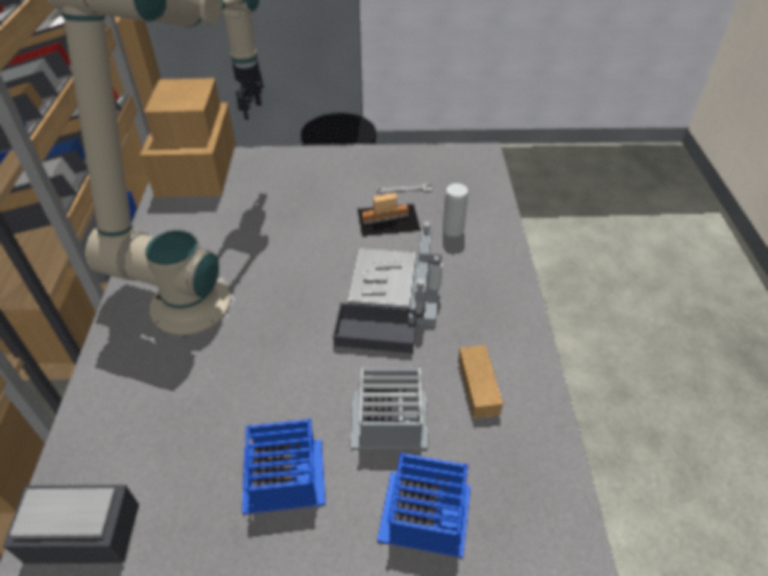

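Candidates (768-px top view):
- **Pedal units:** grey at (530,312), blue at (628,285) and blue at (595,420). The grey one is the job.
- **Scraper:** only the wooden block at (203,303) on the black mat.
- **Tray:** the dark tray at (410,325) adjoining the bed, not the dark box at (652,568).
- **Offcuts:** (320,301), (340,318) and (362,321).

I'll check these in a close crop.

Run:
```python
from h import *
c=load("top"); f=c["frame"]
a=cv2.resize(f[150:255,115:300],None,fx=4.3,fy=4.3,interpolation=cv2.INTER_CUBIC)
cv2.imwrite("pics/crop1.png",cv2.convertScaleAbs(a,alpha=1.6))
a=cv2.resize(f[170:245,315:395],None,fx=7,fy=7,interpolation=cv2.INTER_CUBIC)
cv2.imwrite("pics/crop2.png",cv2.convertScaleAbs(a,alpha=1.6))
```

```text
(no output)
```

View pics/crop1.png

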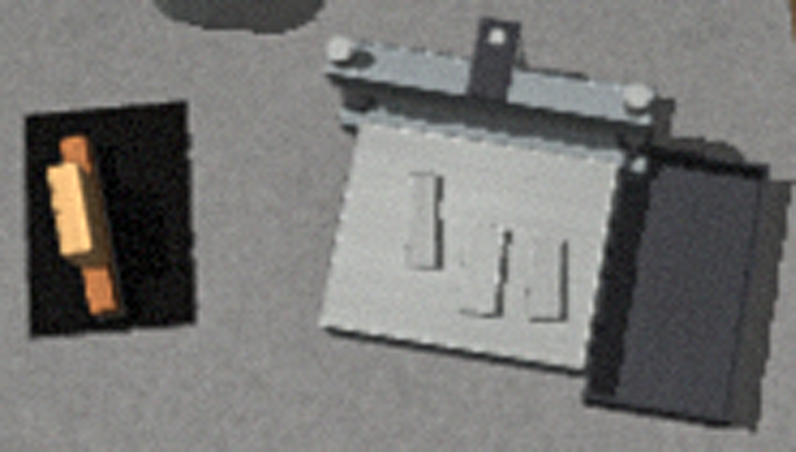

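View pics/crop2.png

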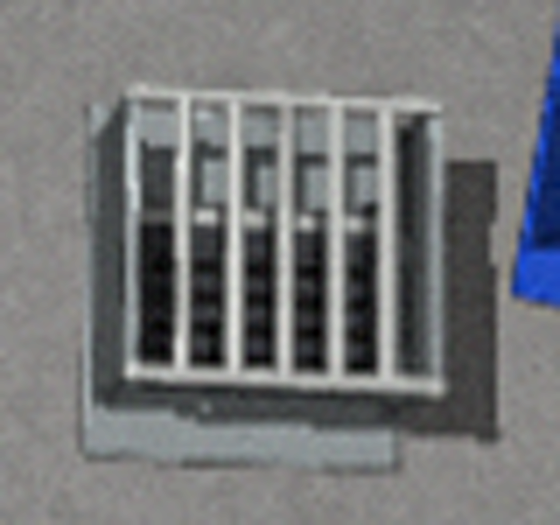

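Crop 1 shows:
- Mat corners at (25,115), (187,102), (197,323) and (32,337), with the orange foot and tan grip of the scraper standing on it.
- Bed corners at (320,326), (583,371) and (617,160).
- Three flat offcuts around (425,220), (488,272) and (548,280), with the dark tray to the right.

Crop 2 shows the grey guarded pedal. Its front bar runs from (128,373) to (445,385), with the base plate's front edge at y≈460. It is the right unit.

```bash
cat > m.py <<'E'
from h import *
np.set_printoptions(precision=4,suppress=True)
c=load("top")
def px(l,o,s): return (np.array(l,float)+.5)/s-.5+o
A=lambda l,z:world(c,px(l,[115,150],4.3),z)
B=lambda l,z:world(c,px(l,[315,170],7),z)
def show(n,p):
    p=p[:,:2]; print(n,p.tolist() if 0 else p.round(4).tolist(),"mean",p.mean(0).round(4),"edges",np.linalg.norm(np.roll(p,-1,0)-p,axis=1).round(3),"ang",np.degrees(np.arctan2(*(np.roll(p,-1,0)-p).T[::-1])).round(1))
show("mat",A([(25,115),(187,102),(197,323),(32,337)],.004))
show("foot",A([(60,138),(87,136),(117,312),(90,315)],.034))
show("grip",A([(47,166),(78,165),(93,252),(62,258)],.084))
show("bed",A([(320,326),(583,371),(617,160),(357,125)],.05))
show("o1",A([(408,174),(435,174),(440,268),(412,268)],.058))
show("o2",A([(486,230),(508,230),(498,316),(468,313)],.058))
show("o3",A([(538,240),(567,242),(563,321),(530,318)],.058))
show("tray",A([(585,403),(755,430),(768,165),(640,145)],.042))
show("guard",B([(128,373),(445,385),(438,102),(130,90)],.1))
show("base",B([(85,458),(398,467)],.008))
s=load("side")
pts={"griptop":(385,200),"can":(456,190),"bed":(405,300),"bar":(390,437)}
E
python3 m.py
python3 - <<'E'
from h import *
np.set_printoptions(precision=4,suppress=True)
# depth-cloud checks, both cameras
for n in("top","side"):
    c=load(n); v,u=np.mgrid[0:384,0:512]; uv=np.c_[u.ravel(),v.ravel()]
    p=world(c,uv); ok=c["range_z"].ravel()>0
    p=p[ok]; np.save(n+"_cloud.npy",p)
    def box(nm,lo,hi):
        q=p[((p>lo)&(p<hi)).all(1)]
        if len(q): 
            r=cv2.minAreaRect(q[:,:2].astype(np.float32)*1000); print(n,nm,len(q),q[:,2].mean().round(4),np.round(r[0],1),np.round(r[1],1),round(r[2],1))
    box("grip",(.3,.1,.07),(.75,.5,.095)); box("foot",(.35,.2,.028),(.65,.42,.042))
    box("offc",(.3,-.1,.055),(.6,.2,.064)); box("bed",(.3,-.1,.046),(.62,.25,.053)); box("guard",(.3,-.45,.094),(.6,-.15,.11))
    box("table",(.3,-.1,-.02),(.4,.5,.02)); box("beam",(.5,-.1,.1),(.7,.25,.13)); box("can",(.6,.2,.13),(.8,.4,.17)); box("carton",(.6,-.4,.04),(.8,-.15,.06))
E
```

```text
mat [[0.6216, 0.4043], [0.6349, 0.275], [0.4582, 0.2547], [0.4439, 0.383]] mean [0.5397 0.3293] edges [0.13  0.178 0.129 0.179] ang [ -84.1 -173.5   96.4    6.8]
foot [[0.5955, 0.3654], [0.5975, 0.3443], [0.4602, 0.3099], [0.4574, 0.3305]] mean [0.5276 0.3375] edges [0.021 0.142 0.021 0.142] ang [ -84.5 -166.    97.9   14.2]
grip [[0.5606, 0.3583], [0.5618, 0.3349], [0.4961, 0.3182], [0.491, 0.341]] mean [0.5274 0.3381] edges [0.023 0.068 0.023 0.072] ang [ -86.9 -165.7  102.5   14. ]
bed [[0.4508, 0.1522], [0.4218, -0.0445], [0.5834, -0.0661], [0.6064, 0.1325]] mean [0.5156 0.0435] edges [0.199 0.163 0.2   0.157] ang [-98.4  -7.6  83.4 172.8]
o1 [[0.5669, 0.0909], [0.5673, 0.0705], [0.4954, 0.0638], [0.4949, 0.0847]] mean [0.5311 0.0775] edges [0.02  0.072 0.021 0.072] ang [ -88.7 -174.6   91.4    5. ]
o2 [[0.5251, 0.0306], [0.5255, 0.0141], [0.4602, 0.0193], [0.4619, 0.0416]] mean [0.4932 0.0264] edges [0.016 0.065 0.022 0.064] ang [-88.7 175.4  85.6  -9.9]
o3 [[0.5184, -0.0085], [0.5174, -0.0302], [0.4576, -0.0289], [0.4593, -0.0044]] mean [ 0.4882 -0.018 ] edges [0.022 0.06  0.02
[... 740 characters left out ...]
] 1.7
top table 5501 0.0 [350. 200.] [599.9 100. ] 90.0
top beam 745 0.1227 [636.9  25.8] [239.5  63.2] 81.7
top can 338 0.1476 [730.8 278.2] [60.2 63.8] 47.4
top carton 988 0.0498 [ 734.  -286.3] [ 68.7 172.4] 5.8
side grip 150 0.082 [626.6 304.2] [ 57.8 267.7] 72.4
side foot 89 0.0344 [528.3 333.9] [139.8  29.8] 12.0
side offc 325 0.0585 [525.4  25.5] [211.8 178.1] 82.5
side bed 873 0.0501 [514.1  28.7] [235.6 212.9] 85.5
side guard 1024 0.1026 [ 446.9 -373.1] [290.8 150.3] 0.4
side table 2146 0.0014 [350.1 200. ] [599.7  99.8] 90.0
side beam 327 0.1228 [636.8  20.2] [242.3  61.5] 81.8
side can 161 0.1469 [729.6 276.8] [61.8 67.6] 32.8
side carton 803 0.0504 [ 734.5 -286.5] [ 67. 177.] 5.6
```

Measured poses:
- **Shear:** (0.5156, 0.0435), yaw about -7.8°
- **Scraper:** (0.528, 0.338), yaw about 14.1°
- **Mat:** (0.540, 0.329)
- **Guard bar:** (0.460, -0.371), yaw about -0.9°

First I turn the tool and move above the scraper.

Call:
play_rows --pt "1 0 0 0 -1" --pt "1 0 0 0 -1" --pt "1 0 0 0 -1" --pt "1 0 0 0 -1" --pt "1 -0.4 -0.4 0 0" --pt "1 -0.8 -0.75 0 0" --pt "1 -0.8 -0.75 0 0" --pt "1 -0.8 -0.75 0 0" --pt "1 -0.8 -0.75 0 0" --pt "1 -0.8 -0.75 0 0"

```text
time: 0.93
eef_pos: [0.2967, 0.4671, 0.2389]
tool_rot: [-0.119, 0.993, -0.0, -0.0]
force: [0.2, 0.2, -1.1]
opening: 0.997
grip_force: 0.0
```

Call:
play_rows --pt "1 -0.8 -0.75 0 0" --pt "1 -0.8 -0.75 0 0" --pt "1 -0.8 -0.75 0 0" --pt "1 -0.8 -0.75 0 0" --pt "1 -0.8 -0.75 0 0" --pt "1 -0.8 -0.75 0 0" --pt "1 -0.8 -0.75 0 0" --pt "1 -0.6 -0.6 0 0" --pt "1 0 0 0 0" --pt "1 0 0 0 0"

```text
time: 1.77
eef_pos: [0.5186, 0.3403, 0.2384]
tool_rot: [-0.117, 0.993, -0.0, -0.001]
force: [0.1, 0.1, -0.6]
opening: 1.0
grip_force: 0.0
```

```bash
cat >> h.py <<'E'
from scipy.spatial.transform import Rotation as Ro
np.set_printoptions(precision=4,suppress=True)
def st(target=None):
    s=observe(); R=Ro.from_quat(s["tool_rot"]).as_matrix()
    print("t",round(s["time"],2),"p",s["eef_pos"],"q",s["joint_positions"],"F",s["force"],"open",round(s["opening"],3),"grip",s["grip_force"])
    print("x",R[:,0],"y",R[:,1],"z",R[:,2],"yaw_y",np.degrees(np.arctan2(R[1,1],R[0,1])).round(2))
    if target is not None: print("units to target",R.T@(np.array(target)-s["eef_pos"])/.03)
    return s,R
E
python3 -c "
from h import *
st((.5278,.338,.238))"
```

```text
t 1.77 p [0.5186 0.3403 0.2384] q [ 0.4683  0.3457  1.4041  0.0004  1.3935 -1.3371] F [ 0.1017  0.0501 -0.6291] open 1.0 grip 0.0
x [-0.9726 -0.2325  0.0017] y [-0.2325  0.9726 -0.    ] z [-0.0017 -0.0004 -1.    ] yaw_y 103.44
units to target [-0.2795 -0.1447  0.0114]
```

Call:
play_rows --pt "1 -0.28 -0.14 0.5 -0.1" --pt "1 0 0 0.9 0" --pt "1 0 0 0.9 0" --pt "1 0 0 0.9 0" --pt "1 0 0 0.9 0" --pt "1 0 0 0.9 0" --pt "1 0 0 0.7 0" --pt "1 0 0 0.43 0" --pt "1 0 0 0 0" --pt "1 0 0 0 0"

```text
time: 2.6
eef_pos: [0.5255, 0.3397, 0.0549]
tool_rot: [-0.125, 0.992, -0.0, -0.001]
force: [1.3, -0.6, -0.1]
opening: 1.0
grip_force: 0.0
```

Call:
play_rows --pt "0 0 0 0 0" --pt "0 0 0 0 0" --pt "0 0 0 0 0" --pt "0 0 0 0 0" --pt "0 0 0 0 0" --pt "0 0 0 0 0" --pt "0 0 0 0 0" --pt "0 0 0 0 0" --grip_force 60

```text
time: 3.27
eef_pos: [0.5274, 0.3392, 0.0563]
tool_rot: [-0.124, 0.992, 0.0, 0.001]
force: [-0.5, -1.4, 5.3]
opening: 0.273
grip_force: 59.9
```

```bash
python3 -c "
from h import *
s,R=st()
c=snap('top');a=c['frame'][150:255,95:300];cv2.imwrite('pics/g1.png',cv2.convertScaleAbs(cv2.resize(a,None,fx=3.8,fy=3.8,interpolation=2),alpha=1.5))"
```

```text
t 3.27 p [0.5274 0.3392 0.0563] q [ 0.4607  0.4972  1.6417 -0.0002  1.0014 -1.3592] F [-0.4532 -1.4445  5.2561] open 0.273 grip 59.858025312423706
x [-0.9691 -0.2466 -0.0012] y [-0.2466  0.9691  0.0001] z [ 0.0012  0.0004 -1.    ] yaw_y 104.28
```

Call:
play_rows --pt "0 0 0 -0.4 0" --pt "0 0 0 -0.8 0" --pt "0 0 0 -0.8 0" --pt "0 0 0 -0.9 0" --pt "0 0 0 -0.9 0" --pt "0 0 0 -0.7 0.5" --pt "0 0 0 0 0.9" --pt "0 0 0 0 0.9" --pt "0 0 0 0 0.9" --pt "0 0 0 0 0"

```text
time: 4.15
eef_pos: [0.5262, 0.3389, 0.1893]
tool_rot: [0.068, 0.998, -0.0, -0.001]
force: [-0.8, 0.4, -3.0]
opening: 0.27
grip_force: 59.1
```

Call:
play_rows --pt "0 0 -0.5 0 0" --pt "0 -0.1 -0.9 0 0" --pt "0 -0.1 -0.9 0 0" --pt "0 -0.1 -0.9 0 0" --pt "0 -0.1 -0.9 0 0" --pt "0 -0.2 -0.9 0 0" --pt "0 -0.2 -0.9 0 0" --pt "0 0 -0.6 0 0" --pt "0 0 0 0 0" --pt "0 0 0 0 0"

```text
time: 4.98
eef_pos: [0.5238, 0.1413, 0.1899]
tool_rot: [0.068, 0.998, 0.0, -0.001]
force: [-0.3, 0.6, -3.7]
opening: 0.272
grip_force: 59.7
```

```bash
python3 -c "
from h import *
s,R=st((.5225,.1233,.1045))
c=snap('top');a=c['frame'][130:260,150:310];cv2.imwrite('pics/g2.png',cv2.convertScaleAbs(cv2.resize(a,None,fx=4.5,fy=4.5,interpolation=2),alpha=1.5))"
```

```text
t 4.98 p [0.5238 0.1413 0.1899] q [ 0.1351  0.261   1.6535  0.0003  1.2285 -1.3004] F [-0.329   0.5685 -3.6876] open 0.272 grip 59.67663824558258
x [-0.9908  0.135   0.0014] y [ 0.135   0.9908 -0.0001] z [-0.0014  0.0001 -1.    ] yaw_y 82.24
units to target [-0.0411 -0.6015  2.8473]
```

View pics/g2.png

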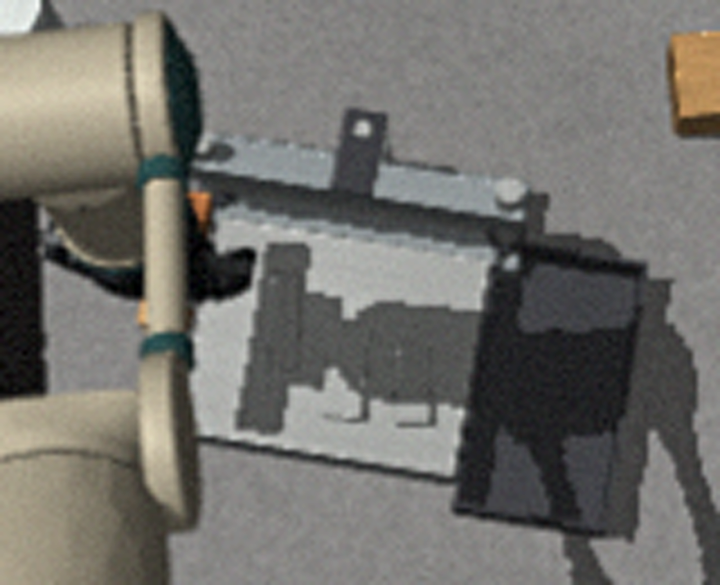

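The picture shows the scraper held, with its orange foot at (205,210) and (150,315), and its shadow on the bed behind the offcuts. I'll lower it and sweep.

Call:
play_rows --pt "0 -0.04 -0.6 0 0" --pt "0 0 0 0.6 0" --pt "0 0 0 0.7 0" --pt "0 0 0 0.6 0" --pt "0 0 0 0.4 0" --pt "0 0 0 0.3 0" --pt "0 0 0 0.2 0" --pt "0 0 0 0.05 0" --pt "0 0 0 0 0" --pt "0 0 0 0 0"

```text
time: 5.87
eef_pos: [0.524, 0.125, 0.1055]
tool_rot: [0.067, 0.998, 0.0, 0.001]
force: [0.3, 0.1, -2.1]
opening: 0.269
grip_force: 60.0
```

```bash
python3 -c "
from h import *
st((.5225,.1233,.1045))
c=snap('side');p=world(c,np.c_[np.tile(np.arange(512),384),np.repeat(np.arange(384),512)])
d=p-[.5156,.0435,0];xs=d[:,0]*.9907-d[:,1]*.1357;ys=d[:,0]*.1357+d[:,1]*.9907
for lo,hi in((.054,.064),(.072,.09)):
  k=(abs(xs)<.085)&(abs(ys)<.1)&(p[:,2]>lo)&(p[:,2]<hi)
  print(np.histogram(ys[k],bins=np.arange(-.1,.101,.01)))
k=(abs(xs)<.085)&(abs(ys-.08)<.02)&(p[:,2]>.07)&(p[:,2]<.095);print(np.median(p[k,2]),np.percentile(xs[k],[1,99]))
"
```

```text
t 5.87 p [0.524  0.125  0.1055] q [ 0.105   0.3317  1.7847  0.0001  1.0238 -1.3316] F [ 0.2604  0.1263 -2.069 ] open 0.269 grip 59.977712631225586
x [-0.991   0.1339 -0.0013] y [0.1339 0.991  0.0004] z [ 0.0014  0.0003 -1.    ] yaw_y 82.31
units to target [ 0.0406 -0.0634  0.0336]
(array([10, 10, 29, 36, 28, 16, 20, 31, 32, 31, 10,  9, 27, 33, 20, 12, 25,
       35,  0,  0]), array([-0.1 , -0.09, -0.08, -0.07, -0.06, -0.05, -0.04, -0.03, -0.02,
       -0.01, -0.  ,  0.01,  0.02,  0.03,  0.04,  0.05,  0.06,  0.07,
        0.08,  0.09,  0.1 ]))
(array([ 0,  0,  0,  0,  0,  0,  0,  0,  0,  0,  0,  0,  0,  0,  0,  0, 39,
       75, 19,  4]), array([-0.1 , -0.09, -0.08, -0.07, -0.06, -0.05, -0.04, -0.03, -0.02,
       -0.01, -0.  ,  0.01,  0.02,  0.03,  0.04,  0.05,  0.06,  0.07,
        0.08,  0.09,  0.1 ]))
0.08248888806831212 [-0.0696  0.0662]
```

Call:
play_rows --pt "0 0 -0.2 0.02 0" --pt "0 0 -0.35 0 0" --pt "0 0 -0.4 0 0" --pt "0 0 -0.4 0 0" --pt "0 0 -0.4 0 0" --pt "0 0 -0.4 0 0" --pt "0 0 -0.4 0 0" --pt "0 0 -0.4 0 0" --pt "0 0 -0.4 0 0" --pt "0 0 -0.4 0 0"

```text
time: 6.75
eef_pos: [0.5081, 0.0122, 0.1044]
tool_rot: [0.068, 0.998, 0.0, 0.0]
force: [0.6, 2.4, -1.1]
opening: 0.275
grip_force: 60.1
```

Call:
play_rows --pt "0 0 -0.4 0 0" --pt "0 0 -0.4 0 0" --pt "0 0 -0.4 0 0" --pt "0 0 -0.4 0 0" --pt "0 0 -0.4 0 0" --pt "0 0 -0.4 0 0" --pt "0 0 -0.4 0 0" --pt "0 0 -0.2 0 0" --pt "0 0 0 0 0" --pt "0 0 0 0 0"

```text
time: 7.58
eef_pos: [0.496, -0.0762, 0.1042]
tool_rot: [0.068, 0.998, 0.0, -0.0]
force: [-0.4, 0.5, -3.5]
opening: 0.276
grip_force: 59.8
```

```bash
python3 -c "
from h import *
s,R=st();d=s['eef_pos']-[.5156,.0435,0];print('ys',d[0]*.1357+d[1]*.9907)"
```

```text
t 7.58 p [ 0.496  -0.0762  0.1042] q [-0.2915  0.2852  1.8627  0.0005  0.994  -1.7267] F [-0.4328  0.5407 -3.4713] open 0.276 grip 59.80044722557068
x [-0.9908  0.1355  0.0002] y [0.1355 0.9908 0.0005] z [-0.0001  0.0005 -1.    ] yaw_y 82.21
ys -0.12126325964088247
```

Call:
play_rows --pt "0 0 0 -0.5 0" --pt "0 0 0 -0.9 0" --pt "0 0 0 -0.9 0" --pt "0 0 0 -0.7 0" --pt "0 0 0.6 0 0" --pt "0 0 0.95 0 0" --pt "0 0 0.95 0 0" --pt "0 0 0.95 0 0" --pt "0 0 0.95 0 0" --pt "0 0 0.95 0 0"

```text
time: 8.42
eef_pos: [0.5173, 0.0852, 0.1943]
tool_rot: [0.067, 0.998, 0.0, -0.0]
force: [1.3, -1.3, -3.0]
opening: 0.274
grip_force: 60.0
```

Call:
play_rows --pt "0 0 0.95 0 0" --pt "0 0 0.95 0 0" --pt "0 0 0.95 0 0" --pt "0 0 0.95 0 0" --pt "0 0 0.95 0 0" --pt "0 0 0.95 0 0" --pt "0 0 0.6 0 -0.7" --pt "0 0 0 0 -0.7" --pt "0 0 0 0 -0.7" --pt "0 0 0 0 0"

```text
time: 9.25
eef_pos: [0.5423, 0.2717, 0.1938]
tool_rot: [-0.06, 0.998, 0.0, -0.001]
force: [0.0, -0.7, -2.8]
opening: 0.271
grip_force: 60.0
```

```bash
python3 -c "
from h import *
st((.5397,.3293,.058))
c=snap('top');a=c['frame'][130:260,115:305];cv2.imwrite('pics/g3.png',cv2.convertScaleAbs(cv2.resize(a,None,fx=4.2,fy=4.2,interpolation=2),alpha=1.6))"
```

```text
t 9.25 p [0.5423 0.2717 0.1938] q [ 0.3495  0.351   1.5087  0.0005  1.2831 -1.342 ] F [ 0.0477 -0.7318 -2.7511] open 0.271 grip 60.02646803855896
x [-0.9927 -0.1203  0.0012] y [-0.1203  0.9927  0.0002] z [-0.0012  0.     -1.    ] yaw_y 96.91
units to target [-0.1508  1.9161  4.5257]
```

View pics/g3.png

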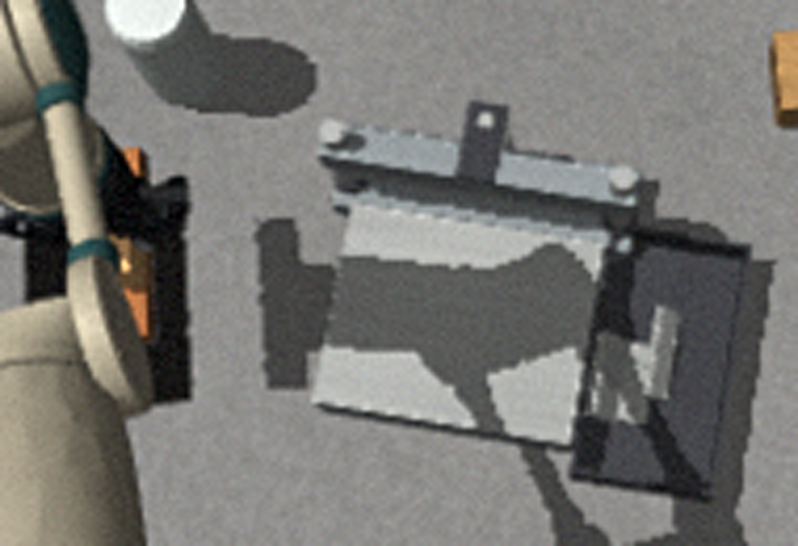

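The bed is bare and the offcuts lie in the tray, around (605,385) to (660,355). I'll set the scraper back on the mat.

Call:
play_rows --pt "0 -0.15 0.6 0 0" --pt "0 0 0.8 0 0" --pt "0 0 0.52 0.5 0" --pt "0 0 0 0.8 0" --pt "0 0 0 0.9 0" --pt "0 0 0 0.9 0" --pt "0 0 0 0.7 0" --pt "0 0 0 0.4 0" --pt "0 0 0 0.2 0" --pt "0 0 0 0.1 0"

```text
time: 10.13
eef_pos: [0.5403, 0.3279, 0.0582]
tool_rot: [-0.058, 0.998, -0.0, -0.001]
force: [-0.1, -0.2, -3.1]
opening: 0.272
grip_force: 60.0
```

Call:
play_rows --pt "0 0 0 0.05 0" --pt "0 0 0 0 0" --pt "0 0 0 0 0"

```text
time: 10.38
eef_pos: [0.5416, 0.3285, 0.059]
tool_rot: [-0.058, 0.998, 0.0, 0.001]
force: [-0.3, -0.2, -2.7]
opening: 0.273
grip_force: 60.0
```

```bash
python3 -c "
from h import *
st((.5397,.3293,.0563))
c=snap('side');v,u=np.mgrid[0:384,0:512];p=world(c,np.c_[u.ravel(),v.ravel()])
d=p-[.5156,.0435,0];xs=d[:,0]*.9907-d[:,1]*.1357;ys=d[:,0]*.1357+d[:,1]*.9907
k=(abs(xs)<.09)&(abs(ys+.158)<.048);print('tray',np.histogram(p[k,2],bins=np.arange(0,.1,.005)))
k&=(p[:,2]>.009);print(xs[k].min(),xs[k].max(),ys[k].min(),ys[k].max())
a=c['frame'][120:250,205:305];cv2.imwrite('pics/g4.png',cv2.convertScaleAbs(cv2.resize(a,None,fx=4.6,fy=4.6,interpolation=2),alpha=1.4))"
```

```text
t 10.38 p [0.5416 0.3285 0.059 ] q [ 0.4353  0.5018  1.6246  0.0001  1.013  -1.2523] F [-0.3285 -0.2293 -2.7088] open 0.273 grip 60.02507150173187
x [-0.9932 -0.1165 -0.002 ] y [-0.1165  0.9932  0.0008] z [ 0.0019  0.001  -1.    ] yaw_y 96.69
units to target [0.0593 0.0353 0.0883]
tray (array([197, 240,  88,  82,  64,  34,  31,  19,   3,   8,   0,   0,   0,
         0,   0,   0,   0,   0,   0]), array([0.   , 0.005, 0.01 , 0.015, 0.02 , 0.025, 0.03 , 0.035, 0.04 ,
       0.045, 0.05 , 0.055, 0.06 , 0.065, 0.07 , 0.075, 0.08 , 0.085,
       0.09 , 0.095]))
-0.08863608323983163 0.08999011997221776 -0.1841399469002016 -0.11000544973963058
```

View pics/g4.png

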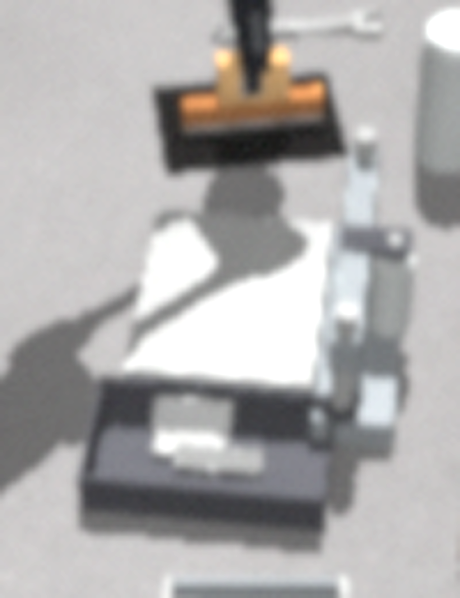

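All three offcuts lie in the tray, around (190,430), one of them leaning. The scraper is upright over the mat. I'll lower it the last 2.5 mm and release.

Call:
play_rows --pt "0 0 0 0.06 0" --pt "0 0 0 0.05 0" --pt "0 0 0 0 0" --pt "0.45 0 0 0 0" --pt "0.7 0 0 0 0" --pt "1 0 0 0 0" --pt "1 0 0 0 0" --pt "1 0 0 0 0"

```text
time: 11.1
eef_pos: [0.5409, 0.3282, 0.0545]
tool_rot: [-0.059, 0.998, 0.0, 0.0]
force: [-0.2, 0.6, 1.1]
opening: 0.959
grip_force: 0.0
```

Call:
play_rows --pt "1 0 0 0 0" --pt "1 0 0 -0.4 0" --pt "1 0 0 -0.8 0" --pt "1 0 0 -1 0" --pt "1 0 0 -1 0" --pt "1 0 0 -1 0" --pt "1 0 0 -1 0" --pt "1 0 0 -1 0" --pt "1 0 0 -0.5 0" --pt "1 0 0 0 0"

```text
time: 11.93
eef_pos: [0.5428, 0.3291, 0.2603]
tool_rot: [-0.059, 0.998, 0.002, 0.004]
force: [0.0, 0.7, -0.2]
opening: 1.0
grip_force: 0.0
```

```bash
python3 -c "
from h import *
st()
for n in('top','side'):
  c=snap(n);v,u=np.mgrid[0:384,0:512];p=world(c,np.c_[u.ravel(),v.ravel()])
  for lo,hi in((.028,.042),(.07,.095)):
    k=(abs(p[:,0]-.54)<.12)&(abs(p[:,1]-.33)<.075)&(p[:,2]>lo)&(p[:,2]<hi);print(n,k.sum(),cv2.minAreaRect(p[k,:2].astype(np.float32)*1000),p[k,2].mean())
"
```

```text
t 11.93 p [0.5428 0.3291 0.2603] q [ 0.4354  0.3519  1.3406  0.0001  1.4399 -1.2527] F [ 0.0449  0.6858 -0.2004] open 1.0 grip 0.0
x [-0.9931 -0.117  -0.0086] y [-0.117   0.9931  0.0029] z [ 0.0082  0.0039 -1.    ] yaw_y 96.72
top 126 ((542.7919311523438, 326.7473449707031), (140.66220092773438, 22.935623168945312), 6.321122169494629) 0.034420475904285035
top 188 ((542.179443359375, 327.8846130371094), (70.02593994140625, 25.97211456298828), 6.582714080810547) 0.08204856264593961
side 94 ((541.31787109375, 323.1404113769531), (136.93734741210938, 27.5327205657959), 6.216637134552002) 0.034374340333061075
side 92 ((542.5648193359375, 321.7797546386719), (68.7636947631836, 36.45507049560547), 2.810415744781494) 0.08182386505786242
```

The scraper stands at (0.542, 0.327) on the mat. The moves only turn about tool z, so the tilt has to come from how the arm behaves beyond its reach. I'll test that in free space, straight ahead.

Call:
play_rows --pt "0 0 0 -0.5 1" --pt "0 -0.4 -0.5 -0.5 0" --pt "0 -0.65 -0.8 -0.5 0" --pt "0 -0.65 -0.8 -0.5 0" --pt "0 -0.65 -0.8 0 0" --pt "0 -0.65 -0.8 0 0" --pt "0 -0.65 -0.8 0 0" --pt "0 -0.65 -0.8 0 0" --pt "0 -0.65 -0.8 0 0" --pt "0 -0.65 -0.8 0 0"

```text
time: 12.87
eef_pos: [0.7083, 0.1193, 0.3124]
tool_rot: [0.001, 1.0, -0.0, -0.002]
force: [0.3, 0.2, 0.2]
opening: -0.003
grip_force: 0.0
```

Call:
play_rows --pt "0 -0.65 -0.8 0 0" --pt "0 -0.65 -0.8 0 0" --pt "0 -0.65 -0.8 0 0" --pt "0 -0.65 -0.8 0 0" --pt "0 -0.8 -0.4 0 0" --pt "0 -0.8 0 0 0" --pt "0 -0.8 0 0 0" --pt "0 0 0 0 0"

```text
time: 13.53
eef_pos: [0.8618, 0.0111, 0.3068]
tool_rot: [0.002, 1.0, 0.0, -0.003]
force: [-0.3, 0.8, -1.6]
opening: -0.004
grip_force: 0.0
```

```bash
python3 -c "
from h import *
st((.9,0,.3))"
```

```text
t 13.53 p [0.8618 0.0111 0.3068] q [-0.0679  0.7811  0.4597  0.0003  1.9069 -1.6347] F [-0.347   0.7656 -1.6402] open -0.004 grip 0.0
x [-1.      0.0038  0.0061] y [0.0039 1.     0.0007] z [-0.0061  0.0007 -1.    ] yaw_y 89.78
units to target [-1.2748 -0.3651  0.2181]
```

Call:
play_rows --pt "0 -1 0 0 0" --pt "0 -1 0 0 0" --pt "0 -1 0 0 0" --pt "0 -1 0 0 0"

```text
time: 13.87
eef_pos: [0.9263, 0.0114, 0.283]
tool_rot: [0.001, 1.0, 0.001, 0.022]
force: [0.4, 0.5, -0.3]
opening: 0.002
grip_force: 0.0
```

```bash
python3 -c "
from h import *
st()"
```

```text
t 13.87 p [0.9263 0.0114 0.283 ] q [-0.0642  0.9177  0.2252  0.0042  1.9555 -1.6307] F [ 0.3575  0.5422 -0.2662] open 0.002 grip 0.0
x [-0.9991  0.0027 -0.0432] y [0.0026 1.     0.0013] z [ 0.0432  0.0011 -0.9991] yaw_y 89.85
```

Call:
play_rows --pt "0 -1 0 0 0" --pt "0 -1 0 0 0" --pt "0 -1 0 0 0" --pt "0 -1 0 0 0" --pt "0 -1 0 0 0" --pt "0 -1 0 0 0"

```text
time: 14.37
eef_pos: [0.9911, 0.0098, 0.2425]
tool_rot: [0.001, 0.997, 0.001, 0.08]
force: [-0.1, 0.1, -0.5]
opening: -0.001
grip_force: 0.0
```

```bash
python3 -c "
from h import *
st()"
```

```text
t 14.37 p [0.9911 0.0098 0.2425] q [-0.0648  0.9659  0.2264  0.013   1.7893 -1.6291] F [-0.1434  0.135  -0.4936] open -0.001 grip 0.0
x [-0.9872  0.0028 -0.1598] y [0.0024 1.     0.0027] z [ 0.1598  0.0023 -0.9872] yaw_y 89.86
```

Call:
play_rows --pt "0 -1 0 0 0" --pt "0 -1 0 0 0" --pt "0 -1 0 0 0" --pt "0 -1 0 0 0" --pt "0 -1 0 0 0" --pt "0 -1 0 0 0" --pt "0 -1 0 0 0" --pt "0 -1 0 0 0"

```text
time: 15.03
eef_pos: [1.0652, 0.0076, 0.2261]
tool_rot: [0.001, 0.986, 0.002, 0.165]
force: [-0.4, 1.3, -0.4]
opening: 0.005
grip_force: 0.0
```

```bash
python3 -c "
from h import *
st()"
```

```text
t 15.03 p [1.0652 0.0076 0.2261] q [-0.0664  1.0003  0.2237  0.025   1.5866 -1.6298] F [-0.4412  1.2717 -0.4362] open 0.005 grip 0.0
x [-0.9454  0.0034 -0.3258] y [0.0021 1.     0.0043] z [ 0.3258  0.0034 -0.9454] yaw_y 89.88
```

Each row adds tilt, now 19°, and the tips point towards +x as needed. I'll continue.

Call:
play_rows --pt "0 -1 0 0 0" --pt "0 -1 0 0 0" --pt "0 -1 0 0 0" --pt "0 -1 0 0 0" --pt "0 -1 0 0 0" --pt "0 -1 0 0 0" --pt "0 -1 0 0 0" --pt "0 -1 0 0 0" --pt "0 -1 0 0 0" --pt "0 -1 0 0 0"

```text
time: 15.87
eef_pos: [1.1344, 0.0053, 0.2625]
tool_rot: [0.001, 0.962, 0.003, 0.272]
force: [0.4, 0.2, -1.3]
opening: -0.0
grip_force: 0.0
```

Call:
play_rows --pt "0 -1 0 0 0" --pt "0 -1 0 0 0" --pt "0 -1 0 0 0" --pt "0 -1 0 0 0" --pt "0 -1 0 0 0"

```text
time: 16.28
eef_pos: [1.1581, 0.0043, 0.2998]
tool_rot: [0.002, 0.947, 0.003, 0.322]
force: [-0.2, -0.0, 0.9]
opening: -0.003
grip_force: 0.0
```

```bash
python3 -c "
from h import *
st()"
```

```text
t 16.28 p [1.1581 0.0043 0.2998] q [-0.071   0.9811  0.2214  0.0498  1.2844 -1.6364] F [-0.1508 -0.0236  0.8926] open -0.003 grip 0.0
x [-0.7921  0.0048 -0.6103] y [0.0011 1.     0.0064] z [ 0.6103  0.0044 -0.7921] yaw_y 89.94
```

Call:
play_rows --pt "0 -1 0 0 0" --pt "0 -1 0 0 0" --pt "0 -1 0 0 0" --pt "0 -1 0 0 0" --pt "0 -1 0 0 0" --pt "0 -1 0 0 0"

```text
time: 16.78
eef_pos: [1.1764, 0.0032, 0.3587]
tool_rot: [0.002, 0.925, 0.003, 0.38]
force: [0.2, 0.1, 0.1]
opening: 0.001
grip_force: 0.0
```

```bash
python3 -c "
from h import *
s,R=st((.40,-.37,.28)); print(np.degrees(np.arccos(-R[2,2])))
print('world +x,-y,+z 30mm in tool:',R.T@[1,0,0],R.T@[0,-1,0],R.T@[0,0,1])
c=load('top');c=snap('top');v,u=np.mgrid[0:384,0:512];p=world(c,np.c_[u.ravel(),v.ravel()])
k=(p[:,2]>.094)&(p[:,2]<.11)&(abs(p[:,0]-.53)<.12)&(abs(p[:,1]+.37)<.1)
q=p[k];r=cv2.minAreaRect(q[:,:2].astype(np.float32)*1000);print(k.sum(),r,cv2.boxPoints(r))
c=snap('side');p=world(c,np.c_[u.ravel(),v.ravel()])
k=(p[:,2]>.094)&(p[:,2]<.11)&(abs(p[:,0]-.53)<.12)&(abs(p[:,1]+.37)<.1)
q=p[k];r=cv2.minAreaRect(q[:,:2].astype(np.float32)*1000);print(k.sum(),r,cv2.boxPoints(r))
"
```

```text
t 16.78 p [1.1764 0.0032 0.3587] q [-0.0734  0.9489  0.2214  0.0604  1.1937 -1.6401] F [0.2142 0.0972 0.0697] open 0.001 grip 0.0
x [-0.7111  0.0052 -0.7031] y [0.0005 1.     0.0069] z [ 0.7031  0.0046 -0.711 ] yaw_y 89.97
units to target [ 20.1818 -12.4701 -16.3897]
44.680423845731596
world +x,-y,+z 30mm in tool: [-0.7111  0.0005  0.7031] [-0.0052 -1.     -0.0046] [-0.7031  0.0069 -0.711 ]
868 ((523.3951416015625, -370.54669189453125), (143.63021850585938, 139.49472045898438), 88.91378784179688) [[ 452.2989 -441.0267]
 [ 591.7686 -443.6711]
 [ 594.4913 -300.0667]
 [ 455.0217 -297.4223]]
957 ((523.1203002929688, -372.6949768066406), (149.6290740966797, 135.84494018554688), 88.6916275024414) [[ 453.5073 -445.9391]
 [ 589.3168 -449.0409]
 [ 592.7333 -299.4509]
 [ 456.9238 -296.3491]]
```

Call:
play_rows --pt "0 0.7 0 -0.7 0" --pt "0 0.7 0 -0.7 0" --pt "0 0.7 0 -0.7 0" --pt "0 0.7 0 -0.7 0" --pt "0 0.8 -0.5 -0.6 0" --pt "0 0.8 -0.5 -0.6 0" --pt "0 0.8 -0.5 -0.6 0" --pt "0 0.8 -0.5 -0.6 0" --pt "0 0.8 -0.5 -0.6 0" --pt "0 0.8 -0.5 -0.6 0"

```text
time: 17.72
eef_pos: [0.883, -0.087, 0.334]
tool_rot: [0.001, 0.925, 0.003, 0.379]
force: [-0.7, 0.0, -0.6]
opening: -0.003
grip_force: 0.0
```

```bash
python3 -c "
from h import *
s,R=st((.40,-.37,.28)); print(np.degrees(np.arccos(-R[2,2])))"
```

```text
t 17.72 p [ 0.883 -0.087  0.334] q [-0.2479  0.3766  1.3731  0.2954  0.6517 -1.9819] F [-0.6648  0.0336 -0.6375] open -0.003 grip 0.0
x [-0.7125  0.0049 -0.7016] y [0.0003 1.     0.0067] z [ 0.7017  0.0046 -0.7125] yaw_y 89.99
units to target [ 12.6875  -9.4503 -10.057 ]
44.561279099075065
```

Call:
play_rows --pt "0 0.8 -0.6 -0.6 0" --pt "0 0.8 -0.6 -0.6 0" --pt "0 0.8 -0.6 -0.6 0" --pt "0 0.8 -0.6 -0.6 0" --pt "0 0.8 -0.6 -0.6 0" --pt "0 0.8 -0.6 -0.6 0" --pt "0 0.8 -0.6 -0.6 0" --pt "0 0.8 -0.6 -0.6 0" --pt "0 0.8 -0.6 -0.6 0"

```text
time: 18.47
eef_pos: [0.6198, -0.2434, 0.3026]
tool_rot: [0.011, 0.93, 0.002, 0.369]
force: [0.6, 0.2, -0.5]
opening: 0.0
grip_force: 0.0
```

```bash
python3 -c "
from h import *
s,R=st((.40,-.37,.28)); print(np.degrees(np.arccos(-R[2,2])))"
```

```text
t 18.47 p [ 0.6198 -0.2434  0.3026] q [-0.7281  0.1053  1.8146  0.7276  0.7489 -2.7021] F [ 0.5673  0.2354 -0.4673] open 0.0 grip 0.0
x [-0.728   0.0214 -0.6852] y [0.0185 0.9998 0.0115] z [ 0.6853 -0.0043 -0.7283] yaw_y 88.94
units to target [ 5.7608 -4.3648 -4.455 ]
43.25895037680301
```

Joint 6 is at its limit, so I'll turn the tool half a turn about its own axis. That gives the same finger geometry.

Call:
play_rows --pt "0 0 0 0 0.7" --pt "0 0 0 0 1" --pt "0 0 0 0 1" --pt "0 0 0 0 1" --pt "0 0 0 0 1" --pt "0 0 0 0 1" --pt "0 0 0 0 1" --pt "0 0 0 0 1" --pt "0 0 0 0 1" --pt "0 0 0 0 1"

```text
time: 19.3
eef_pos: [0.6229, -0.2428, 0.3053]
tool_rot: [0.519, 0.77, 0.205, 0.309]
force: [-0.1, -0.1, -1.2]
opening: 0.002
grip_force: 0.0
```

Call:
play_rows --pt "0 0 0 0 1" --pt "0 0 0 0 1" --pt "0 0 0 0 1" --pt "0 0 0 0 1" --pt "0 0 0 0 1" --pt "0 0 0 0 1" --pt "0 0 0 0 1" --pt "0 0 0 0 1" --pt "0 0 0 0 1" --pt "0 0 0 0 1"

```text
time: 20.13
eef_pos: [0.6229, -0.2428, 0.3053]
tool_rot: [0.863, 0.343, 0.343, 0.139]
force: [-0.1, -0.2, 0.1]
opening: -0.001
grip_force: 0.0
```

Call:
play_rows --pt "0 0 0 0 1" --pt "0 0 0 0 1" --pt "0 0 0 0 1" --pt "0 0 0 0 1" --pt "0 0 0 0 1" --pt "0 0 0 0 1" --pt "0 0 0 0 0.4" --pt "0 0 0 0 0" --pt "0 0 0 0 0"

```text
time: 20.88
eef_pos: [0.6229, -0.2428, 0.3052]
tool_rot: [0.929, -0.002, 0.37, 0.002]
force: [0.4, 0.4, -0.1]
opening: 0.0
grip_force: 0.0
```

```bash
python3 -c "
from h import *
s,R=st((.41,-.371,.25)); print(np.degrees(np.arccos(-R[2,2])))"
```

```text
t 20.88 p [ 0.6229 -0.2428  0.3052] q [-0.7236  0.1059  1.8094  0.7273  0.7472  0.4268] F [ 0.358   0.3922 -0.0617] open 0.0 grip 0.0
x [ 0.7256 -0.0031  0.6881] y [-0.0057 -1.      0.0015] z [ 0.6881 -0.005  -0.7256] yaw_y -90.33
units to target [-6.4029  4.3115 -3.5263]
43.48326677782171
```

Call:
play_rows --pt "0 -0.64 0.43 -0.35 0" --pt "0 -0.64 0.43 -0.35 0" --pt "0 -0.64 0.43 -0.35 0" --pt "0 -0.64 0.43 -0.35 0" --pt "0 -0.64 0.43 -0.35 0" --pt "0 -0.64 0.43 -0.35 0" --pt "0 -0.64 0.43 -0.35 0" --pt "0 -0.64 0.43 -0.35 0" --pt "0 -0.64 0.43 -0.35 0" --pt "0 -0.64 0.43 -0.35 0"

```text
time: 21.72
eef_pos: [0.4094, -0.371, 0.2492]
tool_rot: [0.929, -0.002, 0.37, 0.002]
force: [-0.6, -0.8, -0.2]
opening: 0.002
grip_force: 0.0
```

```bash
python3 -c "
from h import *
s,R=st((.41,-.371,.25)); th=np.arccos(-R[2,2]); print(np.degrees(th))
# TCP target so that lower tip corner sits at edge+5mm, at rest height +3mm
corner=np.array([.464+.005,-.371,.048+.003]); tip=corner+.011*R[:,0]; tcp=tip-.008*R[:,2]
print('tcp touch',tcp,'pre (60mm back)',tcp-.08*R[:,2]); n=R[:,0]; print('bar clearance',(np.array([.46,-.371,.1])-tip)@n-.011)
print('units to pre',R.T@(tcp-.08*R[:,2]-s['eef_pos'])/.03)"
```

```text
t 21.72 p [ 0.4094 -0.371   0.2492] q [-1.3251  0.0923  1.9817  0.8785  1.0455 -0.2033] F [-0.6073 -0.8144 -0.1504] open 0.002 grip 0.0
x [ 0.7256 -0.003   0.6881] y [-0.0062 -1.      0.0022] z [ 0.6881 -0.0058 -0.7256] yaw_y -90.35
units to target [ 0.0341 -0.0016 -0.0059]
43.47968706079351
tcp touch [ 0.4715 -0.371   0.0644] pre (60mm back) [ 0.4164 -0.3705  0.1224]
bar clearance 0.005186060896811319
units to pre [-2.7366 -0.0282  3.2272]
```

Call:
play_rows --pt "0 -0.5 0 0.6 0" --pt "0 -0.6 0 0.8 0" --pt "0 -0.6 0 0.8 0" --pt "0 -0.6 0 0.8 0" --pt "0 -0.4 0 0.7 0" --pt "0 -0.13 0 0.2 0" --pt "0 0 0 0 0" --pt "0 0 0 0 0"

```text
time: 22.38
eef_pos: [0.4295, -0.3707, 0.1057]
tool_rot: [0.929, -0.003, 0.37, 0.001]
force: [-0.8, -0.1, -0.2]
opening: -0.003
grip_force: 0.0
```

```bash
python3 -c "
from h import *
s,R=st((.4695,-.371,.0624))
c=snap('side'); tip=s['eef_pos']+.008*R[:,2]
print(project(c,[tip,(.460,-.371,.1),(.464,-.371,.048)]))
a=c['frame'][190:310,200:320];cv2.imwrite('pics/p1.png',cv2.convertScaleAbs(cv2.resize(a,None,fx=5,fy=5,interpolation=2),alpha=1.5))"
```

```text
t 22.38 p [ 0.4295 -0.3707  0.1057] q [-1.2768  0.3188  2.1659  1.1655  0.7967 -0.6169] F [-0.7797 -0.1342 -0.2447] open -0.003 grip 0.0
x [ 0.7258 -0.0047  0.6879] y [-0.0064 -1.      0.    ] z [ 0.6879 -0.0044 -0.7258] yaw_y -90.37
units to target [-0.0245  0.0015  1.9632]
[[232.779  263.326 ]
 [240.5028 263.2019]
 [242.2001 271.9475]]
```

View pics/p1.png

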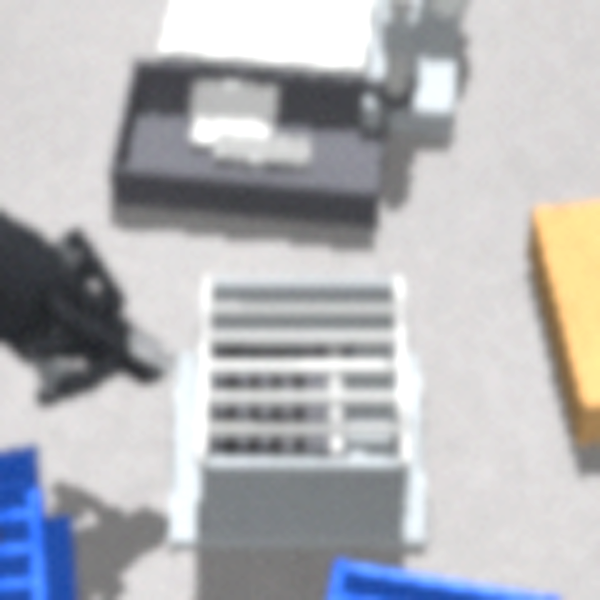

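The closed fingers are slanting, with the tip at (160,370), just in front of the guard's front bar at x≈205 and about midway between the side plates. I'll move in along the tool axis.

Call:
play_rows --pt "0 0 0 0.4 0" --pt "0 0 0 0.4 0" --pt "0 0 0 0.4 0" --pt "0 0 0 0.3 0" --pt "0 0 0 0.2 0" --pt "0 0 0 0.15 0" --pt "0 0 0 0 0" --pt "0 0 0 0 0"

```text
time: 23.1
eef_pos: [0.4677, -0.371, 0.0661]
tool_rot: [0.929, -0.003, 0.371, 0.002]
force: [-0.6, 0.6, 0.3]
opening: 0.0
grip_force: 0.0
```

```bash
python3 -c "
from h import *
s,R=st((.4705,-.371,.0595)); print(s['eef_pos']+.008*R[:,2]-.011*R[:,0])"
```

```text
t 23.1 p [ 0.4677 -0.371   0.0661] q [-1.1904  0.4131  2.1686  1.3181  0.7182 -0.7286] F [-0.5758  0.597   0.2956] open 0.0 grip 0.0
x [ 0.7254 -0.0042  0.6883] y [-0.0067 -1.      0.001 ] z [ 0.6883 -0.0054 -0.7254] yaw_y -90.39
units to target [-0.0833 -0.0011  0.2228]
[ 0.4652 -0.371   0.0527]
```

Call:
play_rows --pt "0 0 0 0.15 0" --pt "0 0 0 0.07 0" --pt "0 -0.07 0 0.12 0" --pt "0 0 0 0 0"

```text
time: 23.43
eef_pos: [0.4734, -0.3712, 0.0569]
tool_rot: [0.929, -0.003, 0.371, 0.001]
force: [-1.1, -0.9, 5.1]
opening: -0.003
grip_force: 2.7
```

```bash
python3 -c "
from h import *
s,R=st(); print(s['eef_pos']+.008*R[:,2]-.011*R[:,0])"
```

```text
t 23.43 p [ 0.4734 -0.3712  0.0569] q [-1.1786  0.4342  2.1705  1.3532  0.7073 -0.76  ] F [-1.1339 -0.8715  5.0773] open -0.003 grip 2.6768665574491024
x [ 0.7249 -0.0054  0.6889] y [-0.0076 -1.      0.0002] z [ 0.6888 -0.0054 -0.7249] yaw_y -90.44
[ 0.471  -0.3712  0.0435]
```

Call:
play_rows --pt "0 -0.07 0 0.09 0" --pt "0 -0.07 0 0.09 0" --pt "0 -0.06 0 0.08 0" --pt "0 0 0 0 0"

```text
time: 23.77
eef_pos: [0.474, -0.3713, 0.0475]
tool_rot: [0.929, -0.004, 0.371, 0.002]
force: [-7.6, -0.1, 11.0]
opening: 0.002
grip_force: 5.4
```

```bash
python3 -c "
from h import *
s,R=st(); print(s['eef_pos']+.008*R[:,2]-.011*R[:,0])"
```

```text
t 23.77 p [ 0.474  -0.3713  0.0475] q [-1.1773  0.4533  2.1784  1.3858  0.7009 -0.8011] F [-7.5558 -0.1344 10.953 ] open 0.002 grip 5.413959491997957
x [ 0.7249 -0.0054  0.6888] y [-0.008  -1.      0.0006] z [ 0.6888 -0.0059 -0.7249] yaw_y -90.46
[ 0.4715 -0.3713  0.0341]
```

Call:
play_rows --pt "0 -0.08 0 0.07 0" --pt "0 -0.05 0 0.05 0" --pt "0 0 0 0 0"

```text
time: 24.02
eef_pos: [0.4742, -0.3714, 0.0436]
tool_rot: [0.928, -0.003, 0.372, 0.002]
force: [-9.0, 0.7, 15.3]
opening: 0.002
grip_force: 8.1
```

```bash
python3 -c "
from h import *
s,R=st(); print(s['eef_pos']+.008*R[:,2]-.011*R[:,0])"
```

```text
t 24.02 p [ 0.4742 -0.3714  0.0436] q [-1.1784  0.4624  2.1829  1.404   0.7009 -0.8248] F [-8.9752  0.6828 15.2995] open 0.002 grip 8.121080696582794
x [ 0.723  -0.0049  0.6908] y [-0.0078 -1.      0.001 ] z [ 0.6908 -0.0061 -0.723 ] yaw_y -90.44
[ 0.4717 -0.3714  0.0302]
```

Call:
play_rows --pt "0 -0.07 0 0.07 0" --pt "0 0 0 0 0" --pt "0 0 0 0 0"

```text
time: 24.27
eef_pos: [0.4743, -0.3714, 0.0431]
tool_rot: [0.927, -0.003, 0.374, 0.003]
force: [-21.0, 3.2, 32.6]
opening: 0.001
grip_force: 17.1
```

Call:
play_rows --pt "0 -0.04 0 0.04 0" --pt "0 0 0 0 0" --pt "0 0 0 0 0"

```text
time: 24.52
eef_pos: [0.4744, -0.3715, 0.0428]
tool_rot: [0.927, -0.003, 0.375, 0.003]
force: [-28.6, 4.6, 43.3]
opening: -0.0
grip_force: 22.7
```

The force now climbs with almost no motion, so the pedal is at its stop. I'll hold it there for over a second, then back out along the tool axis.

Call:
play_rows --pt "0 0 0 0 0" --pt "0 0 0 0 0" --pt "0 0 0 0 0" --pt "0 0 0 0 0" --pt "0 0 0 0 0" --pt "0 0 0 0 0" --pt "0 0 0 0 0" --pt "0 0 0 0 0" --pt "0 0 0 0 0" --pt "0 0 0 0 0"

```text
time: 25.35
eef_pos: [0.4744, -0.3714, 0.0428]
tool_rot: [0.927, -0.003, 0.375, 0.003]
force: [-28.1, 4.7, 42.8]
opening: -0.0
grip_force: 22.6
```

Call:
play_rows --pt "0 0 0 0 0" --pt "0 0 0 0 0" --pt "0 0 0 0 0" --pt "0 0 0 0 0" --pt "0 0.1 0 -0.1 0" --pt "0 0.1 0 -0.1 0" --pt "0 0.1 0 -0.12 0" --pt "0 0.1 0 -0.15 0" --pt "0 0.05 0 -0.15 0" --pt "0 0 0 -0.1 0"

```text
time: 26.18
eef_pos: [0.4683, -0.3709, 0.0622]
tool_rot: [0.929, -0.003, 0.37, 0.002]
force: [-0.1, -0.2, -0.9]
opening: -0.002
grip_force: 0.0
```

```bash
python3 -c "
from h import *
s,R=st(); print(s['eef_pos']+.008*R[:,2]-.011*R[:,0])"
```

```text
t 26.18 p [ 0.4683 -0.3709  0.0622] q [-1.1885  0.4206  2.1713  1.3297  0.7141 -0.7426] F [-0.1169 -0.2432 -0.8671] open -0.002 grip 0.0
x [ 0.726  -0.0041  0.6876] y [-0.0066 -1.      0.0011] z [ 0.6876 -0.0053 -0.726 ] yaw_y -90.38
[ 0.4658 -0.3709  0.0488]
```

Call:
play_rows --pt "0 0 0 -0.2 0" --pt "0 0 0 -0.4 0" --pt "0 0 0 -0.5 0" --pt "0 0 0 -0.6 0" --pt "0 0 0 -0.8 0" --pt "0 0 0 -0.8 0" --pt "0 0 0 -0.8 0" --pt "0 0 0 -0.5 0" --pt "0 0 0 0 0" --pt "0 0 0 0 0"

```text
time: 27.02
eef_pos: [0.373, -0.3704, 0.1619]
tool_rot: [0.929, -0.004, 0.37, 0.002]
force: [0.4, 0.1, 0.4]
opening: 0.003
grip_force: 0.0
```

```bash
python3 -c "
from h import *
st()
c=snap('side');cv2.imwrite('pics/end.png',cv2.convertScaleAbs(cv2.resize(c['frame'][110:310,180:340],None,fx=3,fy=3,interpolation=2),alpha=1.4))"
```

```text
t 27.02 p [ 0.373  -0.3704  0.1619] q [-1.4155  0.1921  2.1397  0.9871  0.9493 -0.499 ] F [0.3672 0.0948 0.3911] open 0.003 grip 0.0
x [ 0.726  -0.0055  0.6877] y [-0.0083 -1.      0.0008] z [ 0.6877 -0.0063 -0.726 ] yaw_y -90.48
```

View pics/end.png

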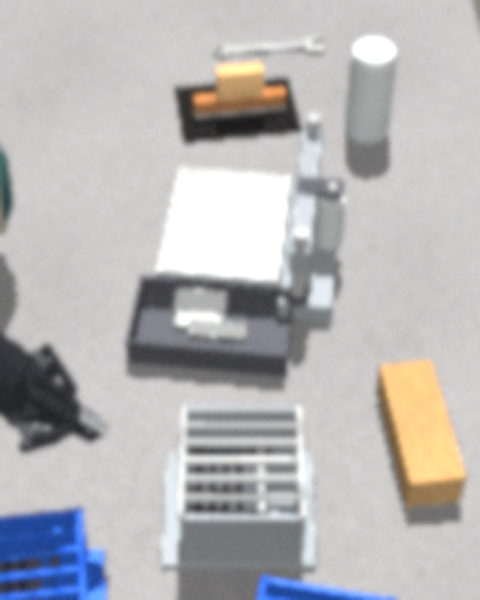

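The scraper stands on its mat at (240,90), the offcuts are in the tray at (205,310), and the gripper at (90,425) is clear of everything.

```bash
python3 -c "
from cell import sign_off
print(sign_off())"
```

```text
the job is handed in; nothing more can be done
None
```

The job is handed in, but no verdict came back: the three offcuts are in the scrap tray, the scraper stands upright on its mat, and the pedal was held at its stop for over a second before I backed the gripper out; the one doubt is that joint 6 briefly read -2.7021, just past its ±2.7 range.

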